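# Open the stock pen's gravity-latched gate

### The job

Open the gate of the small green stock pen on the workbench so that stock can be loaded: press the red thumb plate down gently (it feels light; do not lean on it with more than 16 N) until the latch bar has lifted clear of its yellow keeper, then swing the gate away from you into the pen, wide open, at least 70 degrees, without forcing the lever or the gate or letting the gate fly. Leave it standing open with the latch bar hanging down again, and leave the can, the jar and the mug where they stand.

Things in the scene. Friction and masses are not known exactly. Their poses are not given: they have to be found in the camera images.
- pen: Stock pen, fixed to the bench: two dark steel gate posts, green tube fence behind (420 mm deep, 160 mm high, open top). Origin on the bench, midway under the gate line; +x through the gate into the pen, +y to the hinge side, +z up. Hinge post (30 mm wide, 215 high) at y = +161 mm, latch post (35 mm wide, 235 high) at y = -171 mm; upright hinge axis at x = 0, y = +140 mm.
- leaf: Gate leaf: green tube frame 250 mm wide, 24 thick, 17 to 209 mm above the bench. Origin on the hinge axis at bench height; -y runs along the leaf to the free edge, +x is the far face's normal, +z up. Near face (x = -12 mm) flat from 107 to 209 mm above the bench, y -20 to -230 mm: push here. It carries latch and thumb plate; the robot's force on all these must stay under 25 N.
- gate (a joint): Gate angle, rad: 0 shut, growing as the free edge swings away from the robot into the pen (anticlockwise from above), stop at 1.7. Stays where it is left; turning it takes about 0.3 N m, more when fast. While latched it has about 0.01 rad of play.
- latch (a joint): Latch bar angle, rad: 0 level, at rest; grows as the tip rises, to 0.45 at most. Steel bar 12 mm high, 10 thick; pivot 22 mm in front of the leaf's middle plane, 185 mm from the hinge axis, 160 mm above the bench; tip 100 mm beyond it towards the latch post; thumb plate's centre 60 mm from it on the hinge side. Falls back by its own weight when let go (the gate must be clear of the keeper).
- thumb: Red thumb plate fixed to the latch bar: 52 mm (out from the leaf to the robot) by 46 mm (along the leaf), 6 thick, top 166 mm above the bench at rest. Origin on the pivot, axes as the leaf's at latch 0. Pressing takes 0.4 to 1 N; its centre goes 6 mm per 0.1 rad; when the bar meets the rubber buffer the load climbs by 15 to 30 N per mm: the lip is then cleared. Never over 16 N. Keep that height while swinging.
- thumb_top (a point): Centre of the top face of the thumb plate: 43 mm in front of the leaf's middle plane (31 mm in front of its near face), 125 mm from the hinge axis along the leaf.
- latch_post (a point): Middle of the latch post's top, 235 mm up. On its inner side the yellow keeper cups the bar's tip: a lip on the pen side of the bar (3 mm gap), a rubber buffer above. The keeper is set at a height that varies by 25 mm and is not measured: go by feel. The lip is cleared at a latch angle of 0.04 to 0.35 rad; 0.03 to 0.07 rad later the bar meets the buffer.
- oil_can_mid (a point): Bystander: centre of an aluminium can with a blue band, 56 mm in diameter, 130 mm high, standing on the robot's side of the hinge post or the latch post.
- screw_jar_mid (a point): Bystander: centre of an amber glass jar with an orange cap, 60 mm in diameter, 90 mm high, standing inside the pen by the latch-side fence, just beyond the gate's swing.
- mug_mid (a point): Bystander: centre of a blue mug, 76 mm in diameter, 85 mm high, standing on the robot's side of the other post.

How it is judged:
By the outcome, as a careful person would: the job done as asked, in the order asked, and still so for the second after the job is handed in, with the robot touching nothing.
It also fails if it takes over 54 s, if anything falls off the work surface, if the arm or the gripper's body presses on something with over 40 N, if the wrist force passes 120 N, or if a joint passes its speed limit or range.

### The arm

A 6-joint arm with a two-finger parallel gripper is mounted at the origin on the work surface. World frame = base frame: x ahead of the robot, y to its left, z up, the work surface at z = 0. Lengths are in m, angles in rad, forces in N, time in s.
With the tool pointing down it reaches from about 0.35 to 0.95 m from the base axis. Payload 17.4 kg.
Tool frame: the origin (TCP) lies at the very end of the fingers, on their centre line; the grasp point (between the pads) lies 19 mm behind it (r.grasp_offset is the distance from the TCP to the grasp point, in m); z points along the fingers, y is the line along which they close (so a half turn about z gives the same grasp; the last joint's range is limited). The gripper opens to 93 mm and grips with 3 to 60 N. Pads are 15 mm wide; open, the fingers measure 128 mm over their backs; the gripper's body (75 mm by 188 mm) begins 65 mm behind the grasp point.
Start: joints at [1.163, 0.116, 1.442, -0, 1.584, -0.038], TCP at [0.244, 0.629, 0.219] pointing down, gripper open.
Joint ranges: [-2.83, 2.83], [-0.83, 2.19], [0.07, 2.5], [-1.14, 4.28], [0.01, 3], [-2.97, 2.97]. Speed limits (rad/s): [1.89, 1.89, 2.22, 3.14, 3.14, 3.14].

### API

Orientations are given as a unit quaternion [x, y, z, w].
In Python, from rig import r gives the robot as it stands.
- The arm moves only by the tool carry_out, never from a script. Its arguments are lists of equal length, an entry for each row: "turn": the turn, a rotation vector about the tool's x, y, z in units of 6 degrees (1.0 is 6 degrees), a list of three; "offset": the shift along the tool's x, y, z in units of 40 mm (1.0 is 40 mm), a list of three; "jaw": the closure, from 0 (fully open) to 1 (shut). A call has 1 to 10 rows; each row shifts and turns the commanded pose from where the row before left it, along the tool's axes as they then stand; what a row does not reach is not made up. A row lasts 1/12 s, in which the tool goes at most 41.7 mm and 7.16 degrees, less where a joint would pass 70% of its speed; a pose out of reach is approached as far as the arm can. A call is refused whole if a number of a shift passes 1 or a number of a turn 1, either way. A call with a gripper value outside its range is refused whole. The fingers move at their own pace and stop on an object; "squeeze" is the grip in N (left out, the last holds). Time passes only in rows, so rows that do not move let the fingers close. It gives the time, the measured TCP pose, the force, the opening and the grip force at its end, in the units of the state.
- r.get_state(): the state, without advancing time (a new reading comes with each control period).
- r.camera(name): name is "side" or "top"; returns a dict with "image" (400x640x3 uint8, red, green, blue), "fx", "fy", "cx", "cy" (pixels), "world_from_camera" (4x4, takes a point from camera to world coordinates). Camera axes: x right, y down, z forward; pixel columns grow to the right and rows downward; lengths in m; the calibration is good to about 2 mm. A picture is of the moment at which its call begins. There is no depth.
- r.close_job(): hands the job in; it is judged then, once.
The state is a dict: "t": time; "joint_positions": joint angles; "joint_vel": joint speeds; "joint_efforts": joint torques, N m; "tool_pos": TCP position; "tcp_rot": TCP orientation; "wrist_force": force on the tool from outside, world axes, zero at the start; "moment": the same for the moment, N m; "grip_width": opening from 0.0 (shut) to 1.0 (fully open); "finger_force": force on a finger pad.
Only numpy, scipy, OpenCV 4.12 (cv2) and the standard library are available. Lean on these libraries where they do the work, as an engineer would, in place of code of your own. Each camera call takes 0.05 s, during which the arm holds its last target. There are 200 camera calls.

## Working session

There is one attempt and no reset: what is moved stays moved. The work goes in short steps, Python scripts to look and compute and a tool call to move; the robot and the scene stay as the last step left them, time stands still between calls to the robot, and variables do not carry over. Pictures are saved under pics/ and viewed, at most 10 in all, crops included, and the job is handed in when it is done.

Besides the shell and the picture viewer there is one more tool, called after "Emit:" by a JSON object that holds its "api" and its "payload". carry_out: Moves the arm, as the interface text tells. Its arguments: {"type":"object","properties":{"turn":{"type":"array"},"offset":{"type":"array"},"jaw":{"type":"array"},"squeeze":{"type":"number"}},"required":["turn","offset","jaw"]}

```bash
mkdir -p pics
python3 - <<'E'
from rig import r
import cv2,numpy as np
np.set_printoptions(precision=4,suppress=True)
for n in("top","side"):
    c=r.camera(n);cv2.imwrite(f"pics/{n}0.png",c["image"][:,:,::-1]);print(n,c["fx"],c["fy"],c["cx"],c["cy"]);print(c["world_from_camera"])
s=r.get_state();print(s)
E
```

```text
top 403.8362650511697 403.8362650511697 320.75431660392064 196.4416837948327
[[-0.0073 -0.9839  0.1786  0.4386]
 [-1.      0.0083  0.0047  0.0028]
 [-0.0061 -0.1786 -0.9839  1.0417]
 [ 0.      0.      0.      1.    ]]
side 462.03847868551094 462.03847868551094 319.0846251671979 199.67688409984152
[[ 0.8054 -0.3256  0.4953  0.1439]
 [-0.5926 -0.4263  0.6834 -0.6387]
 [-0.0114 -0.844  -0.5363  0.6647]
 [ 0.      0.      0.      1.    ]]
{'t': 0.1, 'joint_positions': array([ 1.1632,  0.1164,  1.4422,  0.    ,  1.584 , -0.0378]), 'joint_vel': array([-0.0008, -0.0004, -0.0007, -0.0012, -0.0025, -0.0007]), 'joint_efforts': array([  0.0026, -72.2885, -62.387 ,   0.0782,   0.0227,  -0.0001]), 'tool_pos': array([0.2439, 0.6292, 0.218 ]), 'tcp_rot': array([ 0.1839,  0.983 , -0.0005, -0.0001]), 'wrist_force': array([0.2893, 0.6595, 0.3495]), 'moment': array([ 0.0048, -0.0064,  0.05  ]), 'finger_force': 0.0, 'grip_width': 1.001007348836136}
```

View pics/top0.png

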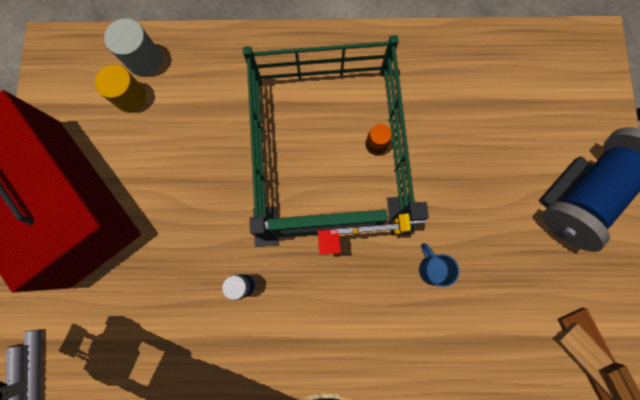

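View pics/side0.png

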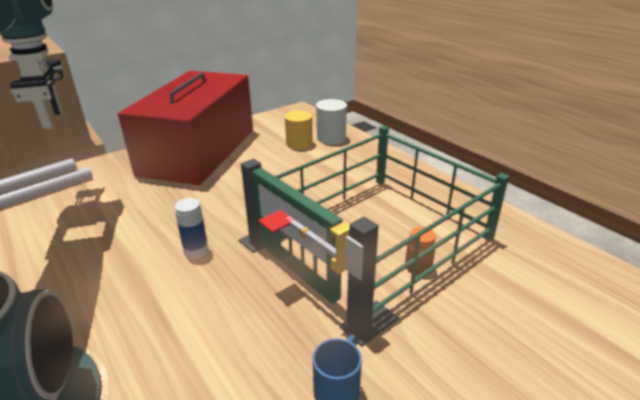

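Top view: red plate at about (329,242), hinge post (258,225), latch post (419,211), can (235,288), mug (440,268), jar (379,138). The gate line is slightly rotated. I'll enlarge both views.

Run:
```python
import cv2,numpy as np
a=cv2.imread("pics/top0.png")[195:305,225:465];b=cv2.imread("pics/side0.png")[150:345,160:400]
a=cv2.resize(a,None,fx=3.2,fy=3.2,interpolation=2);cv2.imwrite("pics/topc.png",a)
b=cv2.resize(b,None,fx=3,fy=3,interpolation=2);cv2.imwrite("pics/sidec.png",b)
```

```text
(no output)
```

View pics/topc.png

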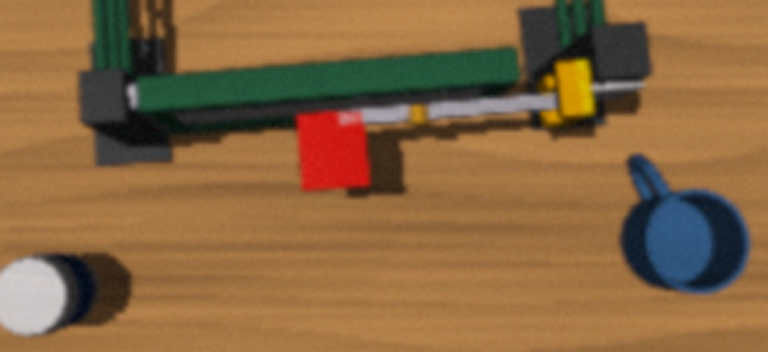

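View pics/sidec.png

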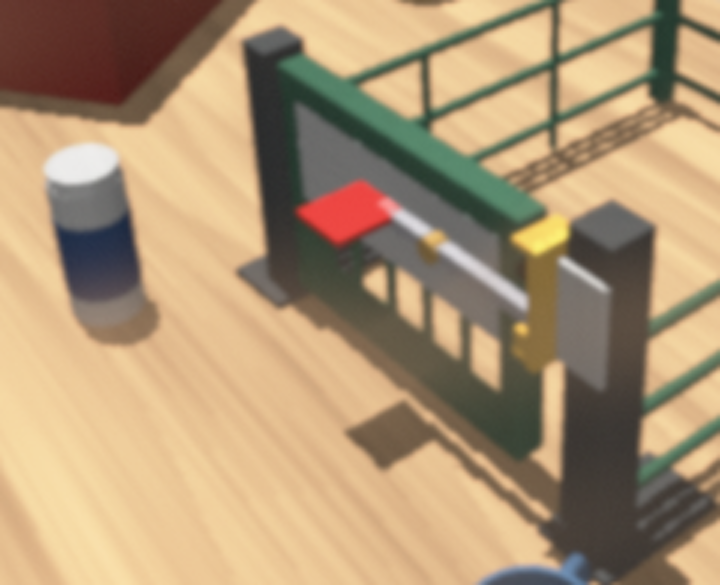

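```bash
cat > h.py <<'E'
import numpy as np
np.set_printoptions(precision=4,suppress=True)
T=np.array([[-.0073,-.9839,.1786,.4386],[-1,.0083,.0047,.0028],[-.0061,-.1786,-.9839,1.0417]]);S=np.array([[.8054,-.3256,.4953,.1439],[-.5926,-.4263,.6834,-.6387],[-.0114,-.844,-.5363,.6647]])
K={'t':(403.84,320.75,196.44,T),'s':(462.04,319.08,199.68,S)}
def proj(k,p):
    f,cx,cy,M=K[k];q=M[:,:3].T@(p-M[:,3]);return np.array([f*q[0]/q[2]+cx,f*q[1]/q[2]+cy])
def ray(k,u,z):
    f,cx,cy,M=K[k];d=M[:,:3]@np.array([(u[0]-cx)/f,(u[1]-cy)/f,1]);return M[:,3]+d*(z-M[2,3])/d[2]
def pen(P,p):
    c,s=np.cos(P[2]),np.sin(P[2]);return np.array([P[0]+c*p[0]-s*p[1],P[1]+s*p[0]+c*p[1],p[2]])
E
python3 - <<'E'
from h import *
from scipy.optimize import least_squares
tc=lambda x,y:np.array([x/3.2+225,y/3.2+195]);sc=lambda x,y:np.array([x/3+160,y/3+150])
obs=[('t',tc(103,97),[0,.161,.215]),('t',tc(621,51),[0,-.171,.235]),('t',tc(334,150),[-.043,.015,.166]),
('s',sc(273,42),[0,.161,.215]),('s',sc(612,226),[0,-.171,.235]),('s',sc(347,211),[-.043,.015,.166])]
f=lambda P:np.concatenate([proj(k,pen(P,p))-u for k,u,p in obs])
R=least_squares(f,[.5,0,0]);print(R.x,R.fun.reshape(-1,2))
P=R.x
for n,p in dict(thumb=[-.043,.015,.166],hinge=[0,.14,0],pivot=[-.022,-.045,.16],lpost=[0,-.171,.235]).items():print(n,pen(P,np.array(p)))
print('can',ray('t',tc(30,296),.13),'mug',ray('t',tc(690,240),.085),'jar',ray('t',(380,133),.09))
E
```

```text
[ 0.5414 -0.0232  0.0709] [[ 0.2237 -0.2681]
 [ 1.3115  0.0767]
 [ 0.1657  0.1131]
 [-0.9332 -1.2856]
 [-0.3384 -0.8367]
 [ 0.272  -0.3417]]
thumb [ 0.4975 -0.0113  0.166 ]
hinge [0.5315 0.1165 0.    ]
pivot [ 0.5227 -0.0696  0.16  ]
lpost [ 0.5535 -0.1938  0.235 ]
can [0.4014 0.1993 0.13  ] mug [ 0.436  -0.2703  0.085 ] jar [ 0.7689 -0.1398  0.09  ]
```

Consistent fit (residuals about 1 px). The pen is at (0.541, -0.023) with yaw 0.071. Next I close the fingers and travel above the plate.

Emit:
{"api": "carry_out", "payload": {"turn": [[0,0,0],[0,0,0],[0,0,0],[0,0,0],[0,0,0],[0,0,0],[0,0,0],[0,0,0],[0,0,0],[0,0,0]], "offset": [[-0.593,-0.628,0],[-0.593,-0.628,0],[-0.593,-0.628,0],[-0.593,-0.628,0],[-0.593,-0.628,0],[-0.593,-0.628,0],[-0.593,-0.628,0],[-0.593,-0.628,0],[-0.593,-0.628,0],[-0.593,-0.628,0]], "jaw": [1,1,1,1,1,1,1,1,1,1], "squeeze": 10}}

```text
t: 0.93
tool_pos: [0.3745, 0.3078, 0.2185]
tcp_rot: [0.184, 0.983, -0.0, -0.0]
wrist_force: [-0.1, -0.3, 0.8]
grip_width: 0.335
finger_force: 0.0
```

Emit:
{"api": "carry_out", "payload": {"turn": [[0,0,0],[0,0,0],[0,0,0],[0,0,0],[0,0,0],[0,0,0],[0,0,0],[0,0,0],[0,0,0],[0,0,0]], "offset": [[-0.593,-0.628,0],[-0.593,-0.628,0],[-0.593,-0.628,0],[-0.593,-0.628,0],[-0.593,-0.628,0],[-0.593,-0.628,0],[-0.593,-0.628,0],[-0.593,-0.628,0],[-0.593,-0.628,0],[-0.593,-0.628,0]], "jaw": [1,1,1,1,1,1,1,1,1,1]}}

```text
t: 1.77
tool_pos: [0.5049, -0.0123, 0.2185]
tcp_rot: [0.184, 0.983, 0.0, -0.0]
wrist_force: [0.0, 0.7, -0.1]
grip_width: 0.005
finger_force: 0.0
```

Emit:
{"api": "carry_out", "payload": {"turn": [[0,0,0.9],[0,0,1],[0,0,1],[0,0,1],[0,0,1],[0,0,1],[0,0,1],[0,0,1],[0,0,1],[0,0,1]], "offset": [[0,0,0],[0,0,0],[0,0,0],[0,0,0],[0,0,0],[0,0,0],[0,0,0],[0,0,0],[0,0,0],[0,0,0]], "jaw": [1,1,1,1,1,1,1,1,1,1]}}

```text
t: 2.6
tool_pos: [0.5046, -0.0105, 0.2184]
tcp_rot: [0.649, 0.761, -0.0, -0.0]
wrist_force: [0.3, -0.7, 1.0]
grip_width: 0.005
finger_force: 0.0
```

Emit:
{"api": "carry_out", "payload": {"turn": [[0,0,0.9],[0,0,0],[0,0,0]], "offset": [[0,0,0],[0,0,0],[0,0,0]], "jaw": [1,1,1]}}

```text
t: 2.85
tool_pos: [0.5046, -0.0105, 0.2185]
tcp_rot: [0.681, 0.732, -0.0, -0.0]
wrist_force: [0.6, -0.1, -0.5]
grip_width: 0.005
finger_force: 0.0
```

Run:
```python
from rig import r
from h import *
from scipy.spatial.transform import Rotation as R
import cv2
s=r.get_state();print(s['t'],s['tool_pos'],R.from_quat(s['tcp_rot']).as_matrix(),s['joint_positions'],s['wrist_force'],s['grip_width'])
c=r.camera('side')['image'][:,:,::-1];cv2.imwrite('pics/s1.png',cv2.resize(c[150:300,210:410],None,fx=4,fy=4,interpolation=2))
P=[.5414,-.0232,.0709]
for z in(.166,.18,.19,.2,.21,.22,.23):print(z,proj('s',pen(P,np.array([-.022,-.14,z]))))
```

```text
2.85 [ 0.5046 -0.0105  0.2185] [[-0.073   0.9973 -0.0003]
 [ 0.9973  0.073  -0.    ]
 [ 0.     -0.0003 -1.    ]] [-0.0714 -0.2606  1.7985 -0.      1.604  -0.1444] [ 0.5763 -0.0816 -0.4557] 0.00512771466660332
0.166 [339.7927 254.7117]
0.18 [339.8982 248.2004]
0.19 [339.9748 243.4717]
0.2 [340.0525 238.6766]
0.21 [340.1313 233.8138]
0.22 [340.2112 228.8817]
0.23 [340.2923 223.8789]
```

View pics/s1.png

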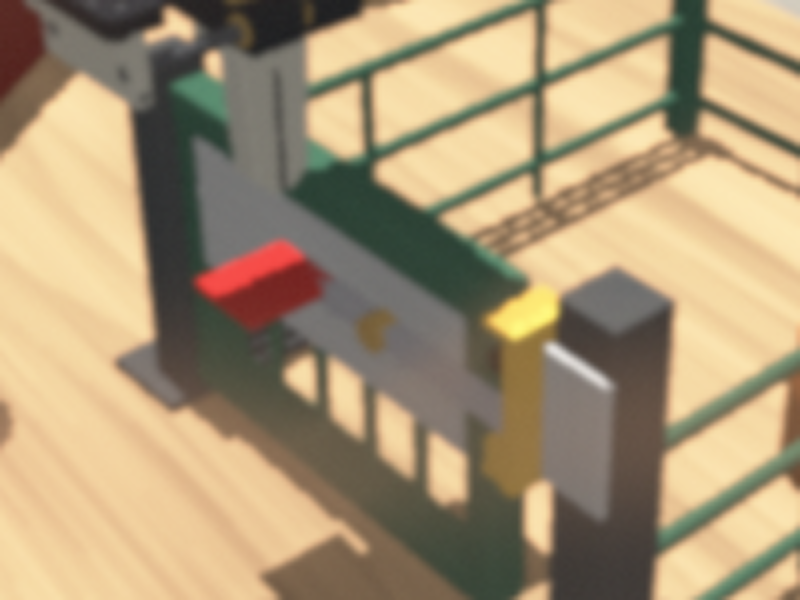

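The keeper cap top sits near (340,229), so z is about 0.22. The bar runs well below it, so the buffer should be met late (more than about 0.2 rad). I'll descend to contact and make the first few mm.

Emit:
{"api": "carry_out", "payload": {"turn": [[0,0,0],[0,0,0],[0,0,0],[0,0,0],[0,0,0],[0,0,0],[0,0,0],[0,0,0],[0,0,0],[0,0,0]], "offset": [[0,0,0.2],[0,0,0.2],[0,0,0.2],[0,0,0.2],[0,0,0.2],[0,0,0.15],[0,0,0.03],[0,0,0.03],[0,0,0],[0,0,0]], "jaw": [1,1,1,1,1,1,1,1,1,1]}}

```text
t: 3.73
tool_pos: [0.5049, -0.0105, 0.1706]
tcp_rot: [0.682, 0.731, 0.0, 0.0]
wrist_force: [-0.8, 0.0, 1.0]
grip_width: 0.005
finger_force: 0.0
```

Emit:
{"api": "carry_out", "payload": {"turn": [[0,0,0],[0,0,0],[0,0,0],[0,0,0],[0,0,0],[0,0,0]], "offset": [[0,0,0.03],[0,0,0.03],[0,0,0.03],[0,0,0.03],[0,0,0],[0,0,0]], "jaw": [1,1,1,1,1,1]}}

```text
t: 4.23
tool_pos: [0.5047, -0.0105, 0.1654]
tcp_rot: [0.682, 0.731, 0.0, -0.0]
wrist_force: [1.3, -0.3, 0.8]
grip_width: 0.003
finger_force: 0.3
```

Emit:
{"api": "carry_out", "payload": {"turn": [[0,0,0],[0,0,0],[0,0,0],[0,0,0]], "offset": [[0,0,0.025],[0,0,0.025],[0,0,0],[0,0,0]], "jaw": [1,1,1,1]}}

```text
t: 4.57
tool_pos: [0.5047, -0.0105, 0.1634]
tcp_rot: [0.682, 0.731, -0.0, 0.0]
wrist_force: [-0.3, 0.5, 0.2]
grip_width: 0.001
finger_force: 0.4
```

Emit:
{"api": "carry_out", "payload": {"turn": [[0,0,0],[0,0,0],[0,0,0],[0,0,0]], "offset": [[0,0,0.025],[0,0,0.025],[0,0,0.025],[0,0,0]], "jaw": [1,1,1,1]}}

```text
t: 4.9
tool_pos: [0.5047, -0.0105, 0.1602]
tcp_rot: [0.682, 0.731, -0.0, -0.0]
wrist_force: [0.1, -1.0, 0.5]
grip_width: 0.006
finger_force: 0.3
```

Emit:
{"api": "carry_out", "payload": {"turn": [[0,0,0],[0,0,0],[0,0,0],[0,0,0]], "offset": [[0,0,0.025],[0,0,0.025],[0,0,0],[0,0,0]], "jaw": [1,1,1,1]}}

```text
t: 5.23
tool_pos: [0.5047, -0.0105, 0.1584]
tcp_rot: [0.682, 0.731, -0.0, -0.0]
wrist_force: [0.1, 0.2, 1.5]
grip_width: 0.002
finger_force: 0.3
```

Run:
```python
from rig import r
from h import *
import cv2
c=r.camera('side')['image'][:,:,::-1];cv2.imwrite('pics/s2.png',cv2.resize(c[190:300,250:380],None,fx=6,fy=5.4,interpolation=2))
P=[.5414,-.0232,.0709]
for a in(0,.1,.2,.3,.4):print(a,[((proj('s',pen(P,np.array([-.022,-.045-q*np.cos(a),.166+q*np.sin(a)])))-[250,190])*[6,5.4]).round() for q in (.05,.07,.085,.1)])
```

```text
0 [array([435., 283.]), array([480., 312.]), array([515., 334.]), array([551., 357.])]
0.1 [array([434., 271.]), array([479., 294.]), array([514., 313.]), array([550., 331.])]
0.2 [array([432., 257.]), array([477., 275.]), array([511., 289.]), array([547., 304.])]
0.3 [array([429., 244.]), array([473., 256.]), array([507., 265.]), array([541., 275.])]
0.4 [array([425., 229.]), array([467., 236.]), array([500., 241.]), array([533., 246.])]
```

View pics/s2.png

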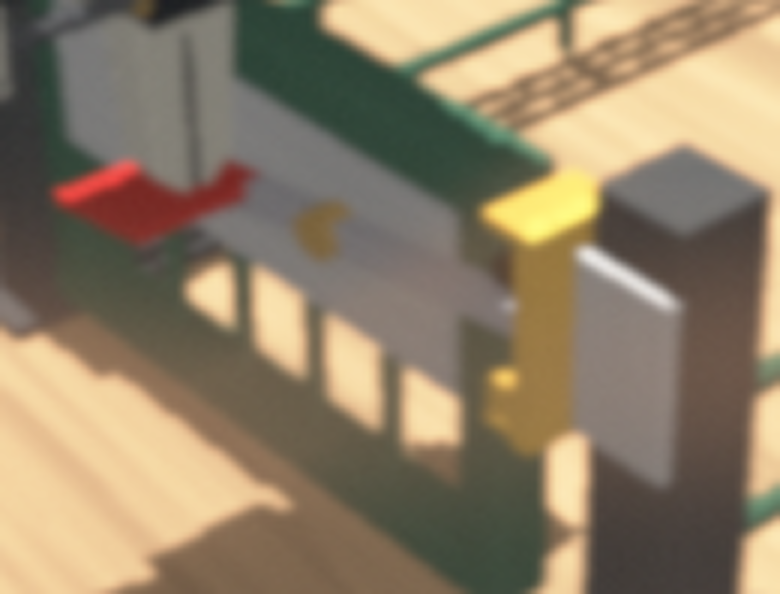

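The bar has risen and its top meets the keeper at about (510,300). The brown rubber buffer seems to end just above that, near (503,280), so I'm going in fine steps from here.

Emit:
{"api": "carry_out", "payload": {"turn": [[0,0,0],[0,0,0],[0,0,0]], "offset": [[0,0,0.0125],[0,0,0],[0,0,0]], "jaw": [1,1,1]}}

```text
t: 5.53
tool_pos: [0.5047, -0.0105, 0.158]
tcp_rot: [0.682, 0.731, -0.0, 0.0]
wrist_force: [0.0, 0.4, -0.5]
grip_width: 0.005
finger_force: 0.3
```

Emit:
{"api": "carry_out", "payload": {"turn": [[0,0,0],[0,0,0],[0,0,0]], "offset": [[0,0,0.0125],[0,0,0],[0,0,0]], "jaw": [1,1,1]}}

```text
t: 5.78
tool_pos: [0.5047, -0.0106, 0.1575]
tcp_rot: [0.682, 0.731, -0.0, 0.0]
wrist_force: [-0.6, -0.0, 0.9]
grip_width: 0.004
finger_force: 0.3
```

Emit:
{"api": "carry_out", "payload": {"turn": [[0,0,0],[0,0,0],[0,0,0]], "offset": [[0,0,0.0125],[0,0,0],[0,0,0]], "jaw": [1,1,1]}}

```text
t: 6.03
tool_pos: [0.5047, -0.0106, 0.1569]
tcp_rot: [0.682, 0.731, -0.0, 0.0]
wrist_force: [-0.2, 0.0, -0.2]
grip_width: 0.004
finger_force: 0.3
```

Emit:
{"api": "carry_out", "payload": {"turn": [[0,0,0],[0,0,0],[0,0,0]], "offset": [[0,0,0.0125],[0,0,0],[0,0,0]], "jaw": [1,1,1]}}

```text
t: 6.28
tool_pos: [0.5047, -0.0106, 0.1564]
tcp_rot: [0.682, 0.731, -0.0, 0.0]
wrist_force: [-0.4, 0.6, 2.0]
grip_width: 0.004
finger_force: 0.3
```

Emit:
{"api": "carry_out", "payload": {"turn": [[0,0,0],[0,0,0],[0,0,0]], "offset": [[0,0,0.01],[0,0,0],[0,0,0]], "jaw": [1,1,1]}}

```text
t: 6.53
tool_pos: [0.5047, -0.0106, 0.156]
tcp_rot: [0.682, 0.731, -0.0, 0.0]
wrist_force: [-0.3, -1.0, 0.3]
grip_width: 0.007
finger_force: 0.3
```

Emit:
{"api": "carry_out", "payload": {"turn": [[0,0,0],[0,0,0],[0,0,0]], "offset": [[0,0,0.0125],[0,0,0],[0,0,0]], "jaw": [1,1,1]}}

```text
t: 6.78
tool_pos: [0.5047, -0.0105, 0.1555]
tcp_rot: [0.682, 0.731, -0.0, -0.0]
wrist_force: [0.5, -0.6, -0.0]
grip_width: 0.002
finger_force: 0.3
```

Emit:
{"api": "carry_out", "payload": {"turn": [[0,0,0],[0,0,0],[0,0,0]], "offset": [[0,0,0.0125],[0,0,0],[0,0,0]], "jaw": [1,1,1]}}

```text
t: 7.03
tool_pos: [0.5047, -0.0105, 0.155]
tcp_rot: [0.682, 0.731, 0.0, -0.0]
wrist_force: [0.9, -0.2, 0.3]
grip_width: 0.006
finger_force: 0.3
```

Emit:
{"api": "carry_out", "payload": {"turn": [[0,0,0],[0,0,0],[0,0,0]], "offset": [[0,0,0.0125],[0,0,0],[0,0,0]], "jaw": [1,1,1]}}

```text
t: 7.28
tool_pos: [0.5047, -0.0105, 0.1545]
tcp_rot: [0.682, 0.731, -0.0, -0.0]
wrist_force: [-0.8, -0.0, 0.4]
grip_width: 0.007
finger_force: 0.3
```

Emit:
{"api": "carry_out", "payload": {"turn": [[0,0,0],[0,0,0],[0,0,0]], "offset": [[0,0,0.0125],[0,0,0],[0,0,0]], "jaw": [1,1,1]}}

```text
t: 7.53
tool_pos: [0.5047, -0.0105, 0.154]
tcp_rot: [0.682, 0.731, -0.0, -0.0]
wrist_force: [-0.2, 0.0, 0.4]
grip_width: 0.005
finger_force: 0.3
```

Emit:
{"api": "carry_out", "payload": {"turn": [[0,0,0],[0,0,0],[0,0,0]], "offset": [[0,0,0.0125],[0,0,0],[0,0,0]], "jaw": [1,1,1]}}

```text
t: 7.78
tool_pos: [0.5047, -0.0105, 0.1535]
tcp_rot: [0.682, 0.731, -0.0, -0.0]
wrist_force: [-0.2, -0.1, 1.0]
grip_width: 0.001
finger_force: 0.3
```

Run:
```python
from rig import r
import cv2
c=r.camera('side')['image'][:,:,::-1];cv2.imwrite('pics/s3.png',cv2.resize(c[215:280,300:370],None,fx=9,fy=9,interpolation=2))
```

```text
(no output)
```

View pics/s3.png

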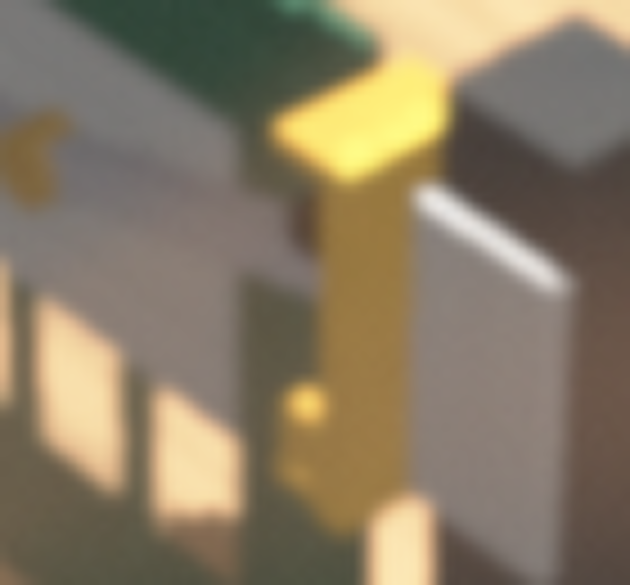

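The bar top at about (300,245) now looks right under the brown buffer (305,235). Continuing fine steps.

Emit:
{"api": "carry_out", "payload": {"turn": [[0,0,0],[0,0,0],[0,0,0]], "offset": [[0,0,0.01],[0,0,0],[0,0,0]], "jaw": [1,1,1]}}

```text
t: 8.08
tool_pos: [0.5047, -0.0105, 0.1531]
tcp_rot: [0.682, 0.731, -0.0, -0.0]
wrist_force: [-0.7, -0.2, 0.7]
grip_width: 0.005
finger_force: 0.3
```

Emit:
{"api": "carry_out", "payload": {"turn": [[0,0,0],[0,0,0],[0,0,0]], "offset": [[0,0,0.01],[0,0,0],[0,0,0]], "jaw": [1,1,1]}}

```text
t: 8.33
tool_pos: [0.5047, -0.0105, 0.1527]
tcp_rot: [0.682, 0.731, 0.0, 0.0]
wrist_force: [-0.2, -0.3, -0.1]
grip_width: 0.001
finger_force: 0.3
```

Emit:
{"api": "carry_out", "payload": {"turn": [[0,0,0],[0,0,0],[0,0,0]], "offset": [[0,0,0.0125],[0,0,0],[0,0,0]], "jaw": [1,1,1]}}

```text
t: 8.58
tool_pos: [0.5047, -0.0105, 0.1522]
tcp_rot: [0.682, 0.731, -0.0, -0.0]
wrist_force: [0.5, -0.2, -0.2]
grip_width: 0.002
finger_force: 0.3
```

Emit:
{"api": "carry_out", "payload": {"turn": [[0,0,0],[0,0,0],[0,0,0]], "offset": [[0,0,0.0125],[0,0,0],[0,0,0]], "jaw": [1,1,1]}}

```text
t: 8.83
tool_pos: [0.5047, -0.0105, 0.1517]
tcp_rot: [0.682, 0.731, -0.0, -0.0]
wrist_force: [0.5, -0.5, 0.6]
grip_width: 0.008
finger_force: 0.3
```

Emit:
{"api": "carry_out", "payload": {"turn": [[0,0,0],[0,0,0],[0,0,0]], "offset": [[0,0,0.0125],[0,0,0],[0,0,0]], "jaw": [1,1,1]}}

```text
t: 9.08
tool_pos: [0.5047, -0.0105, 0.1512]
tcp_rot: [0.682, 0.731, -0.0, -0.0]
wrist_force: [-0.1, 0.0, 1.3]
grip_width: 0.003
finger_force: 0.3
```

Emit:
{"api": "carry_out", "payload": {"turn": [[0,0,0],[0,0,0],[0,0,0]], "offset": [[0,0,0.0125],[0,0,0],[0,0,0]], "jaw": [1,1,1]}}

```text
t: 9.33
tool_pos: [0.5048, -0.0106, 0.1508]
tcp_rot: [0.682, 0.731, 0.0, 0.0]
wrist_force: [-0.3, -0.9, 3.1]
grip_width: 0.007
finger_force: 0.8
```

Emit:
{"api": "carry_out", "payload": {"turn": [[0,0,0],[0,0,0],[0,0,0]], "offset": [[0,0,0.005],[0,0,0],[0,0,0]], "jaw": [1,1,1]}}

```text
t: 9.58
tool_pos: [0.5048, -0.0106, 0.1507]
tcp_rot: [0.682, 0.731, 0.0, 0.0]
wrist_force: [-0.1, -0.7, 3.2]
grip_width: 0.002
finger_force: 1.3
```

Buffer met: 3 N at z = 0.1507, about 0.29 rad, so the lip is cleared. Now I hold that height and go gently forward to the leaf.

Emit:
{"api": "carry_out", "payload": {"turn": [[0,0,0],[0,0,0],[0,0,0],[0,0,0],[0,0,0],[0,0,0]], "offset": [[0,0.025,0],[0,0.025,0],[0,0.025,0],[0,0.025,0],[0,0,0],[0,0,0]], "jaw": [1,1,1,1,1,1]}}

```text
t: 10.08
tool_pos: [0.5088, -0.0101, 0.1505]
tcp_rot: [0.682, 0.731, 0.0, -0.0]
wrist_force: [-2.2, 1.5, 2.8]
grip_width: 0.002
finger_force: 1.7
```

Emit:
{"api": "carry_out", "payload": {"turn": [[0,0,0],[0,0,0],[0,0,0],[0,0,0]], "offset": [[0,0.02,0],[0,0.02,0],[0,0,0],[0,0,0]], "jaw": [1,1,1,1]}}

```text
t: 10.42
tool_pos: [0.5104, -0.0101, 0.1506]
tcp_rot: [0.682, 0.731, 0.0, 0.0]
wrist_force: [-1.4, 1.6, 4.2]
grip_width: 0.002
finger_force: 1.8
```

Emit:
{"api": "carry_out", "payload": {"turn": [[0,0,0],[0,0,0],[0,0,0],[0,0,0]], "offset": [[0,0.025,0],[0,0.025,0],[0,0,0],[0,0,0]], "jaw": [1,1,1,1]}}

```text
t: 10.75
tool_pos: [0.5124, -0.01, 0.1506]
tcp_rot: [0.682, 0.731, 0.0, 0.0]
wrist_force: [-1.8, 0.6, 3.1]
grip_width: 0.008
finger_force: 2.0
```

Emit:
{"api": "carry_out", "payload": {"turn": [[0,0,0],[0,0,0],[0,0,0],[0,0,0]], "offset": [[0,0.025,0],[0,0.025,0],[0,0,0],[0,0,0]], "jaw": [1,1,1,1]}}

```text
t: 11.08
tool_pos: [0.5144, -0.01, 0.1506]
tcp_rot: [0.682, 0.731, -0.0, 0.0]
wrist_force: [-2.2, -2.1, 3.2]
grip_width: 0.005
finger_force: 2.7
```

Emit:
{"api": "carry_out", "payload": {"turn": [[0,0,0],[0,0,0],[0,0,0],[0,0,0]], "offset": [[0,0.02,0],[0,0.02,0],[0,0.02,0],[0,0.02,0]], "jaw": [1,1,1,1]}}

```text
t: 11.42
tool_pos: [0.5175, -0.01, 0.1505]
tcp_rot: [0.682, 0.731, -0.0, 0.0]
wrist_force: [-4.0, -2.9, 3.6]
grip_width: 0.006
finger_force: 3.8
```

Run:
```python
from rig import r
import cv2
c=r.camera('top')['image'][:,:,::-1];cv2.imwrite('pics/t4.png',cv2.resize(c[195:305,225:465],None,fx=3.2,fy=3.2,interpolation=2))
```

```text
(no output)
```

View pics/t4.png

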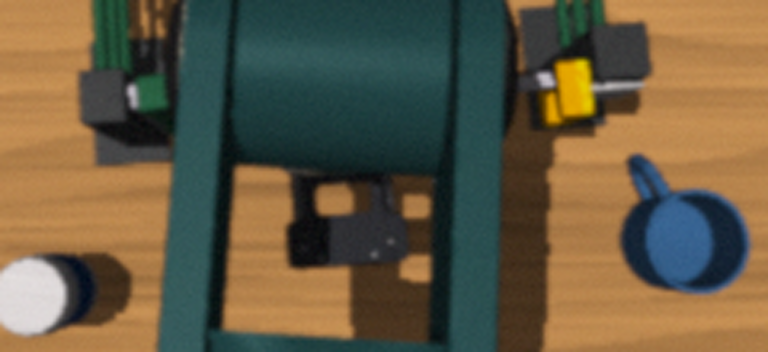

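The bar end has moved from about (540,101) to (540,78) inside the keeper, so the gate is about 0.06 rad open and past the lip. Now the arc about the hinge, tool turning with the gate.

Emit:
{"api": "carry_out", "payload": {"turn": [[0,0,-0.1],[0,0,-0.2],[0,0,-0.25],[0,0,-0.25],[0,0,-0.25],[0,0,-0.25],[0,0,-0.25],[0,0,-0.25],[0,0,-0.25],[0,0,-0.25]], "offset": [[-0.006,0.033,0],[-0.011,0.066,0],[-0.014,0.082,0],[-0.014,0.082,0],[-0.014,0.082,0],[-0.014,0.082,0],[-0.014,0.082,0],[-0.014,0.082,0],[-0.014,0.082,0],[-0.014,0.082,0]], "jaw": [1,1,1,1,1,1,1,1,1,1]}}

```text
t: 12.3
tool_pos: [0.5483, -0.0097, 0.1505]
tcp_rot: [0.589, 0.808, -0.0, 0.0]
wrist_force: [-2.4, -3.2, 2.7]
grip_width: 0.007
finger_force: 2.1
```

```bash
cat > chk.py <<'E'
from rig import r
from h import *
from scipy.spatial.transform import Rotation as R
s=r.get_state();m=R.from_quat(s['tcp_rot']).as_matrix()
h=np.array([.5315,.1165]);d=h-s['tool_pos'][:2]
print(s['tool_pos'],'tool yaw rel pen deg',np.degrees(np.arctan2(m[1,1],m[0,1])-.0709),'hinge in tool x,y',d@m[:2,0],d@m[:2,1],s['wrist_force'],s['joint_positions'])
E
python3 chk.py
```

```text
[ 0.5483 -0.0097  0.1505] tool yaw rel pen deg 13.809740354766683 hinge in tool x,y 0.12523216891114905 0.022705910056823566 [-2.4105 -3.2011  2.7119] [-0.0639 -0.1351  1.8016 -0.0005  1.4749 -0.3757]
```

Emit:
{"api": "carry_out", "payload": {"turn": [[0,0,-0.25],[0,0,-0.25],[0,0,-0.25],[0,0,-0.25],[0,0,-0.25],[0,0,-0.25],[0,0,-0.25],[0,0,-0.25],[0,0,-0.25],[0,0,-0.25]], "offset": [[-0.014,0.082,0],[-0.014,0.082,0],[-0.014,0.082,0],[-0.014,0.082,0],[-0.014,0.082,0],[-0.014,0.082,0],[-0.014,0.082,0],[-0.014,0.082,0],[-0.014,0.082,0],[-0.014,0.082,0]], "jaw": [1,1,1,1,1,1,1,1,1,1]}}

```text
t: 13.13
tool_pos: [0.5804, -0.0007, 0.1505]
tcp_rot: [0.477, 0.879, -0.0, -0.0]
wrist_force: [-1.8, -4.9, 0.4]
grip_width: 0.004
finger_force: 1.9
```

Emit:
{"api": "carry_out", "payload": {"turn": [[0,0,-0.25],[0,0,-0.25],[0,0,-0.25],[0,0,-0.25],[0,0,-0.25],[0,0,-0.25],[0,0,-0.25],[0,0,-0.25],[0,0,-0.25],[0,0,-0.25]], "offset": [[-0.014,0.082,0],[-0.014,0.082,0],[-0.014,0.082,0],[-0.014,0.082,0],[-0.014,0.082,0],[-0.014,0.082,0],[-0.014,0.082,0],[-0.014,0.082,0],[-0.014,0.082,0],[-0.014,0.082,0]], "jaw": [1,1,1,1,1,1,1,1,1,1]}}

```text
t: 13.97
tool_pos: [0.6092, 0.0158, 0.1506]
tcp_rot: [0.359, 0.933, 0.0, 0.0]
wrist_force: [0.5, -4.6, 0.3]
grip_width: 0.005
finger_force: 1.9
```

```bash
python3 chk.py
```

```text
[0.6092 0.0158 0.1506] tool yaw rel pen deg 43.89528424785565 hinge in tool x,y 0.12512225222976425 0.022706160055186754 [ 0.5045 -4.6158  0.3378] [-0.0158  0.0002  1.6729 -0.      1.4683 -0.8529]
```

Emit:
{"api": "carry_out", "payload": {"turn": [[0,0,-0.25],[0,0,-0.25],[0,0,-0.25],[0,0,-0.25],[0,0,-0.25],[0,0,-0.25],[0,0,-0.25],[0,0,-0.25],[0,0,-0.25],[0,0,-0.25]], "offset": [[-0.014,0.082,0],[-0.014,0.082,0],[-0.014,0.082,0],[-0.014,0.082,0],[-0.014,0.082,0],[-0.014,0.082,0],[-0.014,0.082,0],[-0.014,0.082,0],[-0.014,0.082,0],[-0.014,0.082,0]], "jaw": [1,1,1,1,1,1,1,1,1,1]}}

```text
t: 14.8
tool_pos: [0.6327, 0.0393, 0.1506]
tcp_rot: [0.234, 0.972, 0.0, 0.0]
wrist_force: [1.8, -4.3, 0.9]
grip_width: 0.005
finger_force: 2.0
```

Emit:
{"api": "carry_out", "payload": {"turn": [[0,0,-0.25],[0,0,-0.25],[0,0,-0.25],[0,0,-0.25],[0,0,-0.25],[0,0,-0.25],[0,0,-0.25],[0,0,-0.25],[0,0,-0.25],[0,0,-0.25]], "offset": [[-0.014,0.082,0],[-0.014,0.082,0],[-0.014,0.082,0],[-0.014,0.082,0],[-0.014,0.082,0],[-0.014,0.082,0],[-0.014,0.082,0],[-0.014,0.082,0],[-0.014,0.082,0],[-0.014,0.082,0]], "jaw": [1,1,1,1,1,1,1,1,1,1]}}

```text
t: 15.63
tool_pos: [0.6492, 0.0681, 0.1506]
tcp_rot: [0.105, 0.994, 0.0, 0.0]
wrist_force: [2.2, -4.0, 1.7]
grip_width: 0.004
finger_force: 2.0
```

Emit:
{"api": "carry_out", "payload": {"turn": [[0,0,-0.25],[0,0,-0.25],[0,0,-0.25],[0,0,-0.15],[0,0,-0.1],[0,0,-0.05],[0,0,0],[0,0,0]], "offset": [[-0.014,0.082,0],[-0.014,0.082,0],[-0.014,0.082,0],[-0.009,0.05,0],[-0.006,0.033,0],[-0.003,0.016,0],[0,0,0],[0,0,0]], "jaw": [1,1,1,1,1,1,1,1]}}

```text
t: 16.3
tool_pos: [0.6536, 0.0812, 0.1505]
tcp_rot: [0.051, 0.999, 0.0, -0.0]
wrist_force: [0.6, -0.8, 0.4]
grip_width: 0.005
finger_force: 0.6
```

```bash
python3 chk.py
```

```text
[0.6536 0.0812 0.1505] tool yaw rel pen deg 80.04335134141712 hinge in tool x,y 0.12508568577308188 0.02260594498403333 [ 0.5579 -0.775   0.4433] [ 0.0846  0.1066  1.5625  0.0004  1.4729 -1.3833]
```

Emit:
{"api": "carry_out", "payload": {"turn": [[0,0,0],[0,0,0],[0,0,0],[0,0,0],[0,0,0],[0,0,0],[0,0,0],[0,0,0],[0,0,0],[0,0,0]], "offset": [[0,-0.03,-0.01],[0,-0.03,-0.05],[0,0,-0.05],[0,0,-0.05],[0,0,-0.05],[0,0,-0.05],[0,0,-0.1],[0,0,-0.1],[0,0,-0.2],[0,0,-0.3]], "jaw": [1,1,1,1,1,1,1,1,1,1]}}

```text
t: 17.13
tool_pos: [0.6532, 0.0786, 0.189]
tcp_rot: [0.051, 0.999, -0.0, -0.001]
wrist_force: [1.6, -0.4, 0.7]
grip_width: 0.007
finger_force: 0.0
```

Emit:
{"api": "carry_out", "payload": {"turn": [[0,0,0],[0,0,0],[0,0,0],[0,0,0],[0,0,0],[0,0,0],[0,0,0],[0,0,0],[0,0,0],[0,0,0]], "offset": [[0,0,-0.5],[0,0,-0.5],[0,0,-0.5],[0,0,-0.5],[0.5,-0.3,0],[0.6,-0.3,0],[0.6,-0.3,0],[0.6,-0.3,0],[0,0,0],[0,0,0]], "jaw": [1,1,1,1,1,1,1,1,1,1]}}

```text
t: 17.97
tool_pos: [0.5566, 0.04, 0.2708]
tcp_rot: [0.052, 0.999, 0.0, 0.001]
wrist_force: [0.8, -0.5, -0.0]
grip_width: 0.006
finger_force: 0.0
```

Emit:
{"api": "carry_out", "payload": {"turn": [[0,0,0],[0,0,0],[0,0,0],[0,0,0],[0,0,0],[0,0,0],[0,0,0]], "offset": [[0.6,0,0],[0.6,0,0],[0.6,0,0],[0.5,0,0],[0.3,0,0],[0,0,0],[0,0,0]], "jaw": [1,1,1,1,1,1,1]}}

```text
t: 18.55
tool_pos: [0.4542, 0.0512, 0.2697]
tcp_rot: [0.051, 0.999, 0.0, 0.001]
wrist_force: [0.4, -0.1, 0.4]
grip_width: 0.004
finger_force: 0.0
```

Run:
```python
from rig import r
import cv2,numpy as np
a=r.camera('top')['image'][20:320,200:480,::-1];b=r.camera('side')['image'][100:400,160:520,::-1]
cv2.imwrite('pics/end.png',cv2.resize(np.hstack([a,b]),None,fx=1.25,fy=1.25,interpolation=2));s=r.get_state();print(s['t'],s['tool_pos'],s['wrist_force'])
```

```text
18.65 [0.45447328 0.05102735 0.26908966] [ 0.16950262 -0.06080441 -0.05741503]
```

View pics/end.png

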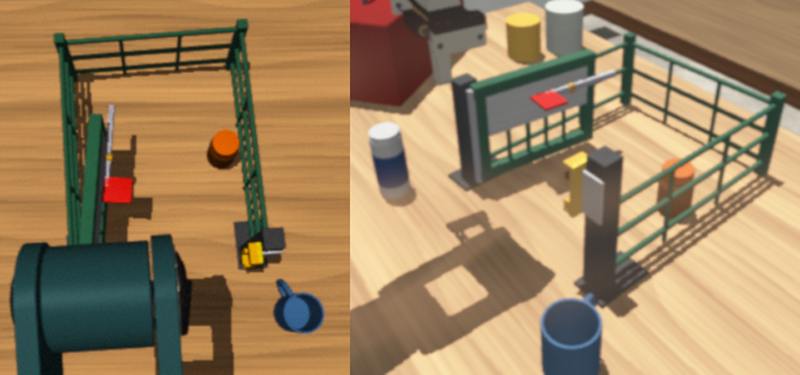

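The gate is about 80° open and the bystanders are untouched. I'll check numerically that the bar is level.

```bash
python3 - <<'E'
from h import *
import cv2
P=[.5414,-.0232,.0709]
def leaf(g,p):
    c,s=np.cos(g),np.sin(g);return pen(P,np.array([c*p[0]-s*p[1],.14+s*p[0]+c*p[1],p[2]]))
for g in(1.4,1.45,1.5):
  for a in(0,.15,.3):
    q=lambda d:leaf(g,[-.022,-.185-d*np.cos(a),.16+d*np.sin(a)])
    th=leaf(g,[-.043,-.185+.06*np.cos(a),.166-.06*np.sin(a)])
    f=lambda k,p:((proj(k,p)-([200,20] if k=='t' else [160,100]))*1.25+([0,0] if k=='t' else [350,0])).round()
    print(g,a,'tip',f('t',q(.1)),f('s',q(.1)),'piv',f('s',q(0)),'thumb',f('t',th),f('s',th),'leafend',f('t',leaf(g,[0,-.25,.209])),f('s',leaf(g,[0,-.25,.209])))
E
python3 -c "
from rig import r
print(r.get_state()['t'])"
```

```text
1.4 0 tip [118. 107.] [616.  75.] piv [571.  89.] thumb [120. 191.] [549. 100.] leafend [102. 114.] [595.  52.]
1.4 0.15 tip [118. 104.] [616.  68.] piv [571.  89.] thumb [121. 192.] [549. 104.] leafend [102. 114.] [595.  52.]
1.4 0.3 tip [117. 103.] [615.  62.] piv [571.  89.] thumb [121. 192.] [550. 108.] leafend [102. 114.] [595.  52.]
1.45 0 tip [111. 106.] [612.  72.] piv [569.  87.] thumb [117. 190.] [548.  98.] leafend [ 94. 113.] [591.  49.]
1.45 0.15 tip [110. 103.] [612.  65.] piv [569.  87.] thumb [117. 190.] [548. 102.] leafend [ 94. 113.] [591.  49.]
1.45 0.3 tip [109. 102.] [611.  59.] piv [569.  87.] thumb [118. 191.] [549. 106.] leafend [ 94. 113.] [591.  49.]
1.5 0 tip [103. 105.] [608.  69.] piv [567.  85.] thumb [113. 188.] [547.  96.] leafend [ 87. 113.] [587.  47.]
1.5 0.15 tip [102. 103.] [608.  63.] piv [567.  85.] thumb [114. 189.] [547. 101.] leafend [ 87. 113.] [587.  47.]
1.5 0.3 tip [101. 101.] [607.  56.] piv [567.  85.] thumb [114. 189.] [548. 104.] leafend [ 87. 113.] [587.  47.]
18.65
```

The observed tip (618,72), thumb plate (548,100) and leaf end match a gate angle of about 1.43 rad (82°) with the bar level at 0. Handing in.

```bash
python3 -c "
from rig import r
print(r.close_job())"
```

```text
the job is handed in; nothing more can be done
None
```

The gate stands open at about 82° with the latch bar hanging level again, the can, jar and mug are where they stood, and the job is handed in at about 19 s; the highest wrist force I read was about 5 N.

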